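# Find and seat the rocking tub lid

## Robot

A 7-joint arm with a two-finger parallel gripper is mounted at the origin on the work surface. World frame = base frame: x ahead of the robot, y to its left, z up, the work surface at z = 0. Lengths are in m, angles in degrees, forces in N, time in s.
With the tool pointing down it reaches from about 0.425 to 0.875 m from the base axis. Payload 4.7 kg.
Tool frame: the origin (TCP) lies between the finger pads; the fingertips stand 19 mm ahead of it and the grasp point (between the pads) is the TCP; x points along the fingers, z is the direction in which the jaws open and shut, and the axes are right-handed (so a half turn about x gives the same grasp; the last joint's range is limited). The gripper opens to 87 mm and grips with 3 to 60 N. Pads are 19 mm wide; open, the fingers measure 117 mm over their backs; the gripper's body (75 mm by 190 mm) begins 51 mm behind the grasp point.
Start: joints at [76.667, 18.392, -4.016, 83.108, 1.295, 78.541, -3.26], TCP at [0.159, -0.63, 0.242] pointing down, gripper open.
Joint ranges: [-163.93, 163.93], [-17.29, 119.83], [-79.2, 71.16], [3.27, 140.29], [-89.18, 269.18], [5.43, 117.66], [-154.24, 154.24]. Speed limits (degrees/s): [147.25, 147.25, 180, 180, 180, 180, 180].

## Interface

Orientations are given as [roll, pitch, yaw] about the fixed x, y, z axes, in that order (R = Rz(yaw) Ry(pitch) Rx(roll)).
In Python, from cell import monitor, read_camera, camera_model, env, regions_of gives the robot as it stands. The module is installed in compiled form; this text tells all that it offers.
- The arm moves only by the tool step_arm, never from a script. Its argument "deltas" is a list of rows, each a list of 5 numbers: the gripper's target within -1 to 1 (fully open at 1, half-way at 0, shut at -1), then the shift along the tool's x, y, z in m, then the turn about the tool's x in degrees. A call has 1 to 12 rows; each row is the pose to reach, as a shift and turn from the pose commanded when the call began, along the tool's axes at that moment; what a row does not reach only later rows make up. A row lasts 1/8 s, in which the tool goes at most 62.5 mm and 10.7 degrees, less where a joint would pass 70% of its speed; a pose out of reach is approached as far as the arm can. A call with a gripper value outside its range is refused whole. The fingers move at their own pace and stop on an object; "newtons" is the grip in N (left out, the last holds). Time passes only in rows, so rows that repeat a pose let the fingers close. It gives the time, the measured TCP pose, the force and the opening at its end, in the units of the state.
- monitor.get_obs(): the state, without advancing time (a new reading comes with each control period).
- read_camera(name): name is "scene" or "top"; returns (picture, depth): 480x640x3 uint8, red, green, blue; 480x640 float32, m along the optical axis (not along the pixel's ray), 0 where there is no reading.
- camera_model(name): a dict with "fx", "fy", "cx", "cy" (pixels), "xyz" and "attitude" of the camera in the world. Camera axes: x right, y down, z forward; pixel columns grow to the right and rows downward; lengths in m; the calibration is good to about 2 mm. A picture is of the moment at which its call begins. camera_model takes no time and is no camera call.
- env.sign_off(): hands the job in, once; it reports no verdict.
Trained networks look in the newest picture that a camera, given by its name, has taken for a name from the list of things; names that differ only in an ending like _2 or _b are one class to them, and where a whole thing is asked for, a point or a joint stands for the part that bears it (a point fixed in the world has none). Each returns a list of dicts, best first, with "p" (0 to 1); they miss things now and then, are a little off and sometimes report something else, mostly with a low value. They report only what shows in the picture. A call takes as long as a camera call.
- regions_of(camera, thing): "pixels" (480x640 bool, what is visible of it) and "pixel" ([column, row] in pixels, amid what is visible of it).
The state is a dict: "time_s": time; "qpos": joint angles; "joint_velocities": joint speeds; "effort": joint torques, N m; "tool_pos": TCP position; "tool_rot": TCP orientation; "force": force on the tool from outside, world axes, zero at the start; "wrist_torque": the same for the moment, N m; "grip_width": finger opening in m.
Only numpy, scipy, OpenCV 4.12 (cv2) and the standard library are available. Lean on these libraries where they do the work, as an engineer would, in place of code of your own. Each camera call takes 0.05 s, during which the arm holds its last target. There are 200 camera calls.

## Task

One of the four red tub lids on the pantry counter is not on properly. Press the lids near their edges with a fingertip until you find and tip the one that rocks, then press that lid down in the middle until it is fully home and level, and let go. Only press: do not lift or take off any lid or lean on it hard enough to crack it, and leave the can, jar and tea packet where they are.

Things in the scene. Friction and masses are not known exactly. Their poses are not given: they have to be found in the camera images.
- lid_1: One of four identical red plastic lids, 118 mm across, on a fixed black tub. Origin on its axis at the disc's underside, z up; flat top 8 mm above it. All lids: one that is on properly rests on the rim and gives nowhere. Rims are 60 to 66 mm above the counter, each different, so height does not tell; a skirt hides the joint.
- lid_2: One of four identical red plastic lids, 118 mm across, on a fixed black tub. Origin on its axis at the disc's underside, z up; flat top 8 mm above it. The loose lid, whichever it is, lies level but 5 mm too high on a stiff 40 mm wide core under its middle.
- lid_3: One of four identical red plastic lids, 118 mm across, on a fixed black tub. Origin on its axis at the disc's underside, z up; flat top 8 mm above it. The loose lid, pressed with 1 to 4 N 40 to 50 mm from its axis, tips there by 0.1 to 0.15 rad (2 to 4 mm under the finger), and falls back level when let go.
- lid_4: One of four identical red plastic lids, 118 mm across, on a fixed black tub. Origin on its axis at the disc's underside, z up; flat top 8 mm above it. The loose lid, pressed down within 10 mm of its axis, sinks 5 mm against about 10 N of stiff friction, stops hard on the rim and stays down.
- can: Food can, green label, 66 mm across, 85 mm tall, standing loose on the counter at one end of the row of tubs. Origin: centre of its underside. Leave it alone.
- tea: Blue tea packet with a yellow band lying loose on the counter beyond the tubs, 50 by 90 mm (along its x and y), 40 mm high. Origin: centre of its underside. Leave it alone.
- jar: Amber glass jar with a yellow cap, 60 mm across, 90 mm tall, standing loose on the counter at one end of the row of tubs. Origin: centre of its underside. Leave it alone.

How it is judged:
By the outcome, as a careful person would: the job done as asked, in the order asked, and still so for the second after the job is handed in, with the robot touching nothing.
It also fails if it takes over 58 s, if anything falls off the work surface, if the arm or the gripper's body presses on something with over 40 N, if the wrist force passes 120 N, or if a joint passes its speed limit or range.

## Working session

There is one attempt and no reset: what is moved stays moved. The work goes in short steps, Python scripts to look and compute and a tool call to move; the robot and the scene stay as the last step left them, time stands still between calls to the robot, and variables do not carry over. Pictures are saved under pics/ and viewed, about 8 in all and at most 12, crops included, and the job is handed in when it is done.

Besides the shell and the picture viewer there is one more tool, called after "Request:" as name(argument=value, ...) on one line, values as JSON. step_arm: Moves the arm, as the interface text tells. Its arguments: {"type":"object","properties":{"deltas":{"type":"array"},"newtons":{"type":"number"}},"required":["deltas"]}

```bash
mkdir -p pics
cat > h.py <<'E'
import numpy as np,cv2
from cell import monitor, read_camera, camera_model, env, regions_of
from scipy.spatial.transform import Rotation as R
def world(cam,D):
    m=camera_model(cam)
    v,u=np.mgrid[:480,:640]
    P=np.stack([(u-m['cx'])/m['fx']*D,(v-m['cy'])/m['fy']*D,D],-1)
    a=np.array(m['attitude'])
    Rm=a if a.shape==(3,3) else R.from_euler('xyz',a,degrees=True).as_matrix()
    return P@Rm.T+np.array(m['xyz'])
E
python3 - <<'E'
from h import *
o=monitor.get_obs(); print({k:np.round(v,3) for k,v in o.items()})
print(camera_model('top'))
ims=[]
for c in('top','scene'):
    im,D=read_camera(c); ims.append(im); W=world(c,D)
    for t in ('lid_1','can','jar','tea'):
        for r in regions_of(c,t):
            p=W[r['pixels']&(D>0)]
            z=np.percentile(p[:,2],90); top=p[abs(p[:,2]-z)<.006]
            print(c,t,round(r['p'],2),np.round(r['pixel']),len(p),np.round(z,4),'mid',np.round((top.min(0)+top.max(0))/2,4),'ext',np.round(np.ptp(top,0),3),'mean',np.round(top.mean(0),4),'zmed',np.round(np.median(top[:,2]),4))
cv2.imwrite('pics/a.png',cv2.resize(np.vstack(ims),(600,900))[:, :,::-1][:450]);cv2.imwrite('pics/b.png',ims[1][:,:,::-1])
E
```

```text
{'time_s': np.float64(0.0), 'qpos': array([76.668, 18.435, -4.016, 83.173,  1.299, 78.542, -3.262]), 'joint_velocities': array([-0.034,  0.096,  0.045,  0.013, -0.056, -0.035, -0.036]), 'effort': array([-0.0000e+00, -4.9128e+01, -4.0400e-01, -3.1253e+01, -6.4000e-02,
        4.4000e-02,  0.0000e+00]), 'tool_pos': array([ 0.159, -0.63 ,  0.241]), 'tool_rot': array([-174.972,   89.895,  109.17 ]), 'force': array([ 0.083, -0.569, -0.59 ]), 'wrist_torque': array([0.015, 0.002, 0.027]), 'grip_width': np.float64(0.087)}
{'fx': 590.2623121426452, 'fy': 590.2623121426452, 'cx': 317.0730822428309, 'cy': 254.33285232543443, 'xyz': array([0.5054799 , 0.01636326, 1.31988923]), 'attitude': array([-175.72300286,   -0.87526421,  -88.82960646])}
top lid_1 0.92 [434. 275.] 2478 0.0727 mid [ 0.564  -0.2526  0.0725] ext [0.117 0.116 0.012] mean [ 0.5642 -0.2526  0.0701] zmed 0.0699
top lid_1 0.92 [194. 266.] 2516 0.0721 mid [0.5736 0.264  0.0713] ext [0.115 0.12  0.01 ] mean [0.5736 0.2621 0.0696] zmed 0.0694
top lid_1 0.9 [364. 284.] 2480 0.0762 mid [ 0.5388 -0.097   0.0757] ext [0.119 0.115 0.011] me
[... 792 characters left out ...]
1 ] mean [ 0.5421 -0.0976  0.073 ] zmed 0.0728
scene lid_1 0.59 [344. 217.] 1274 0.0731 mid [0.5657 0.0952 0.0721] ext [0.126 0.119 0.01 ] mean [0.5622 0.0938 0.0707] zmed 0.0706
scene lid_1 0.59 [388. 189.] 1217 0.072 mid [0.5793 0.2647 0.0719] ext [0.118 0.124 0.012] mean [0.5792 0.2608 0.0697] zmed 0.0695
scene can 0.84 [396. 160.] 556 0.0861 mid [0.5114 0.3912 0.0858] ext [0.057 0.059 0.011] mean [0.5115 0.3899 0.0851] zmed 0.0852
scene jar 0.56 [188. 326.] 896 0.0903 mid [ 0.5178 -0.3953  0.0901] ext [0.054 0.051 0.011] mean [ 0.5196 -0.3948  0.089 ] zmed 0.0889
scene tea 0.73 [369. 270.] 886 0.0422 mid [0.7006 0.0282 0.042 ] ext [0.058 0.095 0.012] mean [0.7018 0.0283 0.0401] zmed 0.04
```

```bash
cat >> h.py <<'E'
def go(x,y,z):
    o=monitor.get_obs(); M=R.from_euler('xyz',o['tool_rot'],degrees=True).as_matrix()
    print('t',o['time_s'],'pos',np.round(o['tool_pos'],4),'F',np.round(o['force'],2),'y axis deg',np.round(np.degrees(np.arctan2(M[1,1],M[0,1])),2),'shift',np.round(M.T@(np.array([x,y,z])-o['tool_pos']),4))
E
python3 -c "
from h import *
go(.522,-.2525,.13)"
```

```text
t 0.5 pos [ 0.1588 -0.6303  0.2416] F [-0.99 -0.05  0.42] y axis deg 14.14 shift [ 0.1115  0.4445 -0.2777]
```

View pics/b.png

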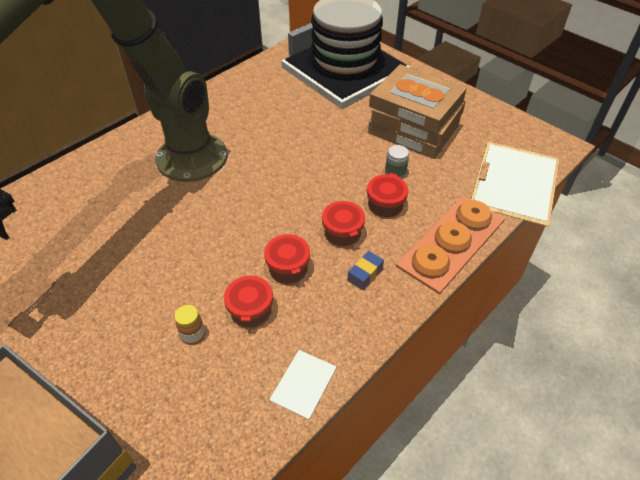

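The scene shows four lids at pixels (249,298), (287,256), (344,220) and (388,192), each with a small tab on the far side. The jar is at (188,322), the can at (397,160) and the tea at (366,268). I'll start with the lid nearest the jar and press its near (-x) edge with closed fingers.

Request:
step_arm(deltas=[[-1,0,0.05,-0.03,3],[-1,0,0.1,-0.062,6],[-1,0,0.15,-0.094,9],[-1,0,0.2,-0.125,12],[-1,0,0.25,-0.156,14],[-1,0,0.3,-0.187,14.1],[-1,0,0.35,-0.219,14.1],[-1,0,0.4,-0.25,14.1],[-1,0,0.4445,-0.278,14.1],[-1,0.05,0.4445,-0.278,14.1],[-1,0.11,0.4445,-0.278,14.1],[-1,0.11,0.4445,-0.278,14.1]], newtons=20)

```text
time_s: 2.0
tool_pos: [0.5183, -0.2506, 0.1271]
tool_rot: [-117.4, 89.4, 152.7]
force: [0.1, 0.2, 0.6]
grip_width: 0.0005
```

```bash
python3 -c "
from h import *
go(.522,-.2525,.09)"
```

```text
t 2.0 pos [ 0.5183 -0.2506  0.1271] F [0.12 0.23 0.61] y axis deg 0.06 shift [0.0371 0.004  0.0021]
```

Request:
step_arm(deltas=[[-1,0.02,0.002,0.002,0],[-1,0.034,0.002,0.002,0],[-1,0.034,0.002,0.002,0],[-1,0.034,0.002,0.002,0]])

```text
time_s: 2.5
tool_pos: [0.5245, -0.2544, 0.0985]
tool_rot: [60.1, 89.9, -29.8]
force: [-0.6, -0.4, 0.4]
grip_width: 0.0005
```

Request:
step_arm(deltas=[[-1,0.001,0,0,0],[-1,0.001,0,0,0]])

```text
time_s: 2.75
tool_pos: [0.5241, -0.2543, 0.097]
tool_rot: [47.6, 90.0, -42.3]
force: [-0.1, 0.5, 0.2]
grip_width: 0.0003
```

Request:
step_arm(deltas=[[-1,0.001,0,0,0],[-1,0.001,0,0,0]])

```text
time_s: 3.0
tool_pos: [0.5238, -0.2541, 0.0955]
tool_rot: [-79.6, 90.0, -169.5]
force: [0.1, 0.7, -0.3]
grip_width: 0.0005
```

Request:
step_arm(deltas=[[-1,0.003,-0.003,0,0],[-1,0.003,-0.003,0,0],[-1,0.003,-0.003,0,0]])

```text
time_s: 3.38
tool_pos: [0.5208, -0.2542, 0.0925]
tool_rot: [-82.2, 90.0, -172.2]
force: [0.3, 0.2, 0.6]
grip_width: 0.0001
```

Request:
step_arm(deltas=[[-1,0.001,0,0,0],[-1,0.001,0,0,0]])

```text
time_s: 3.62
tool_pos: [0.5209, -0.2541, 0.0915]
tool_rot: [-103.0, 90.0, 167.0]
force: [0.3, -0.4, 0.4]
grip_width: 0.0001
```

Request:
step_arm(deltas=[[-1,0.001,0,0,0],[-1,0.001,0,0,0]])

```text
time_s: 3.88
tool_pos: [0.5208, -0.2541, 0.0904]
tool_rot: [-93.0, 90.0, 177.1]
force: [0.7, -0.0, -0.3]
grip_width: 0.0006
```

Request:
step_arm(deltas=[[-1,0.001,0,0,0],[-1,0.001,0,0,0]])

```text
time_s: 4.12
tool_pos: [0.5208, -0.2541, 0.0895]
tool_rot: [-96.2, 90.0, 173.9]
force: [0.6, 1.0, -1.1]
grip_width: 0.0005
```

Request:
step_arm(deltas=[[-1,0.0005,0,0,0],[-1,0.0005,0,0,0]])

```text
time_s: 4.38
tool_pos: [0.5208, -0.2542, 0.089]
tool_rot: [-57.6, 90.0, -147.6]
force: [0.9, -0.2, -0.1]
grip_width: 0.0005
```

Request:
step_arm(deltas=[[-1,0.0005,0,0,0],[-1,0.0005,0,0,0]])

```text
time_s: 4.62
tool_pos: [0.5209, -0.2542, 0.0889]
tool_rot: [5.0, 90.0, -85.0]
force: [-0.6, 0.9, 4.0]
grip_width: 0.0007
```

Request:
step_arm(deltas=[[-1,0.0005,0,0,0],[-1,0.0005,0,0,0]])

```text
time_s: 4.88
tool_pos: [0.5209, -0.2542, 0.0889]
tool_rot: [-7.0, 90.0, -97.0]
force: [-2.4, 0.9, 6.7]
grip_width: 0.0003
```

Request:
step_arm(deltas=[[-1,0.0005,0,0,0],[-1,0.0005,0,0,0]])

```text
time_s: 5.12
tool_pos: [0.5209, -0.2542, 0.0889]
tool_rot: [-10.4, 90.0, -100.4]
force: [-3.0, 2.0, 10.0]
grip_width: 0.0005
```

Lid 1, at y = -0.25, is rigid: force builds from 4 to 10 N with no movement. Contact came where the top camera predicted, so I'll go on to the next lid.

Request:
step_arm(deltas=[[-1,-0.03,0,0,0],[-1,-0.03,-0.01,-0.05,0],[-1,-0.03,-0.02,-0.1,0],[-1,-0.03,-0.026,-0.156,0],[-1,-0.02,-0.026,-0.156,0],[-1,-0.008,-0.026,-0.156,0],[-1,-0.007,-0.026,-0.156,0],[-1,-0.007,-0.026,-0.156,0]])

```text
time_s: 6.12
tool_pos: [0.4947, -0.0993, 0.0942]
tool_rot: [-110.9, 90.0, 159.0]
force: [0.1, -0.1, 0.9]
grip_width: 0.0007
```

```bash
python3 -c "
from h import *
go(.494,-.0975,.0923)"
```

```text
t 6.125 pos [ 0.4947 -0.0993  0.0942] F [ 0.07 -0.05  0.93] y axis deg -0.08 shift [ 0.0019 -0.0007 -0.0018]
```

Request:
step_arm(deltas=[[-1,0.0015,0,0,0],[-1,0.0015,0,0,0],[-1,0.0015,0,0,0]])

```text
time_s: 6.5
tool_pos: [0.4949, -0.0983, 0.0932]
tool_rot: [56.9, 90.0, -33.1]
force: [-0.2, 0.1, 0.8]
grip_width: 0.0004
```

Request:
step_arm(deltas=[[-1,0.0007,0,0,0],[-1,0.0007,0,0,0]])

```text
time_s: 6.75
tool_pos: [0.4949, -0.0982, 0.0925]
tool_rot: [38.7, 90.0, -51.3]
force: [0.2, -0.3, 0.5]
grip_width: 0.0004
```

Request:
step_arm(deltas=[[-1,0.0005,0,0,0],[-1,0.0005,0,0,0]])

```text
time_s: 7.0
tool_pos: [0.4945, -0.0982, 0.0919]
tool_rot: [-74.1, 90.0, -164.1]
force: [-1.5, 0.4, 2.8]
grip_width: 0.0007
```

Request:
step_arm(deltas=[[-1,0.0005,0,0,0],[-1,0.0005,0,0,0]])

```text
time_s: 7.25
tool_pos: [0.4942, -0.0983, 0.0912]
tool_rot: [-83.1, 89.9, -173.1]
force: [-3.1, -0.1, 3.9]
grip_width: 0.0
```

Request:
step_arm(deltas=[[-1,0.0005,0,0,0],[-1,0.0005,0,0,0]])

```text
time_s: 7.5
tool_pos: [0.4938, -0.0983, 0.0906]
tool_rot: [-86.0, 89.9, -176.0]
force: [-4.7, 0.4, 5.3]
grip_width: 0.0002
```

Request:
step_arm(deltas=[[-1,0.0005,0,0,0],[-1,0.0005,0,0,0]])

```text
time_s: 7.75
tool_pos: [0.4936, -0.0983, 0.0901]
tool_rot: [-86.1, 89.8, -176.1]
force: [-6.1, -0.6, 5.5]
grip_width: 0.0003
```

Request:
step_arm(deltas=[[-1,0,-0.001,0,0],[-1,0,-0.001,0,0]])

```text
time_s: 8.0
tool_pos: [0.4935, -0.0982, 0.0903]
tool_rot: [-68.6, 90.0, -158.6]
force: [-4.0, -0.5, 4.0]
grip_width: 0.0006
```

Run:
```python
from h import *
im,D=read_camera('scene');W=world('scene',D)
print(np.round(monitor.get_obs()['force'],1))
for c in ('scene','top'):
  if c=='top': im2,D=read_camera('top');W=world('top',D)
  for cx,cy in ((.565,-.2525),(.539,-.0975),(.559,.0945),(.575,.263)):
    m=(np.hypot(W[...,0]-cx-.003,W[...,1]-cy)<.054)&(W[...,2]<.085)&(W[...,2]>.055)
    p=W[m];p=p-[cx,cy,0]
    for _ in range(3):
        A=np.c_[p[:,:2],np.ones(len(p))];s=np.linalg.lstsq(A,p[:,2],rcond=None)[0];r=p[:,2]-A@s;p=p[abs(r)<.004]
    print(c,len(p),np.round(s,4))
cv2.imwrite('pics/c.png',cv2.resize(im[180:330,200:400],(800,600),interpolation=cv2.INTER_CUBIC)[:,:,::-1])
```

```text
[-4.4 -0.1  4.2]
scene 1223 [0.003  0.0056 0.0688]
scene 895 [0.1062 0.0112 0.0749]
scene 818 [-0.0044  0.0002  0.0703]
scene 696 [0.0044 0.0018 0.0691]
top 1760 [-0.0037 -0.0013  0.0696]
top 908 [0.0977 0.0036 0.0758]
top 1839 [ 0.0002 -0.0004  0.0705]
top 1818 [-0.0022  0.0041  0.069 ]
```

View pics/c.png

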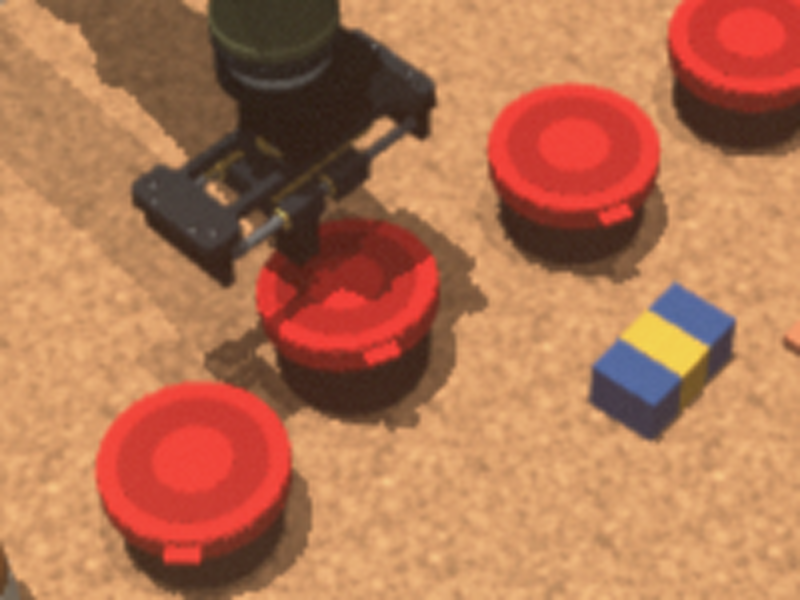

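The picture shows lid 2, at (345,290) in the crop, tipped under the finger. Its measured slope is about 0.10 rad and the other three lids are level. I'll press a touch further to be sure, then release.

Request:
step_arm(deltas=[[-1,0.0006,-0.001,0,0],[-1,0.0006,-0.001,0,0]])

```text
time_s: 8.35
tool_pos: [0.4933, -0.0983, 0.0901]
tool_rot: [74.8, 89.9, -15.1]
force: [-3.1, 0.9, 4.7]
grip_width: 0.0002
```

Request:
step_arm(deltas=[[-1,0.0005,-0.0005,0,0],[-1,0.0005,-0.0005,0,0],[-1,0.0005,-0.0005,0,0]])

```text
time_s: 8.72
tool_pos: [0.4933, -0.0983, 0.09]
tool_rot: [78.2, 89.9, -11.8]
force: [-3.6, -0.2, 6.9]
grip_width: 0.0006
```

Request:
step_arm(deltas=[[-1,-0.01,0,0,0],[-1,-0.025,0,0,0],[-1,-0.025,0.025,-0.001,0],[-1,-0.025,0.0465,-0.001,0],[-1,-0.012,0.0465,-0.001,0],[-1,-0.008,0.0465,-0.001,0],[-1,-0.008,0.0465,-0.001,0],[-1,-0.008,0.0465,-0.001,0]])

```text
time_s: 9.72
tool_pos: [0.5384, -0.0973, 0.0974]
tool_rot: [6.9, 90.0, -83.1]
force: [1.2, 0.2, -0.1]
grip_width: 0.0004
```

```bash
python3 -c "
from h import *
go(.539,-.0975,.0923)
im,D=read_camera('scene');W=world('scene',D)
p=W[(np.hypot(W[...,0]-.544,W[...,1]+.0975)<.052)&(W[...,2]<.085)&(W[...,2]>.06)]
A=np.c_[p[:,:2]-[.539,-.0975],np.ones(len(p))];print(np.linalg.lstsq(A,p[:,2],rcond=None)[0])"
```

```text
t 9.725 pos [ 0.5384 -0.0973  0.0974] F [ 1.19  0.18 -0.06] y axis deg 0.03 shift [0.0051 0.0006 0.0002]
[0.00103092 0.005782   0.07273592]
```

The lid fell back level. I'm pressing at the centre now.

Request:
step_arm(deltas=[[-1,0.003,0,0,0],[-1,0.005,0,0,0],[-1,0.006,0,0,0],[-1,0.006,0,0,0]])

```text
time_s: 10.28
tool_pos: [0.5388, -0.0972, 0.0921]
tool_rot: [-21.7, 90.0, -111.7]
force: [-3.0, -0.7, 6.3]
grip_width: 0.0006
```

Request:
step_arm(deltas=[[-1,0.0005,0,0,0],[-1,0.001,0,0,0],[-1,0.001,0,0,0]])

```text
time_s: 10.65
tool_pos: [0.5388, -0.0972, 0.0914]
tool_rot: [-15.7, 90.0, -105.7]
force: [-2.8, -1.1, 8.2]
grip_width: 0.0004
```

Request:
step_arm(deltas=[[-1,0.0005,0,0,0],[-1,0.001,0,0,0],[-1,0.001,0,0,0]])

```text
time_s: 11.02
tool_pos: [0.5388, -0.0972, 0.0904]
tool_rot: [-15.6, 90.0, -105.5]
force: [-3.1, 0.7, 8.1]
grip_width: 0.0006
```

Request:
step_arm(deltas=[[-1,0.0005,0,0,0],[-1,0.001,0,0,0],[-1,0.001,0,0,0]])

```text
time_s: 11.4
tool_pos: [0.5388, -0.0972, 0.0894]
tool_rot: [-22.1, 90.0, -112.1]
force: [-3.1, 0.3, 8.2]
grip_width: 0.0004
```

It is sinking at about 8 N.

Request:
step_arm(deltas=[[-1,0.0005,0,0,0],[-1,0.001,0,0,0],[-1,0.001,0,0,0]])

```text
time_s: 11.78
tool_pos: [0.5388, -0.0972, 0.0884]
tool_rot: [-19.1, 90.0, -109.1]
force: [-4.0, 0.4, 7.3]
grip_width: 0.0005
```

Request:
step_arm(deltas=[[-1,0.0005,0,0,0],[-1,0.001,0,0,0],[-1,0.001,0,0,0]])

```text
time_s: 12.15
tool_pos: [0.5388, -0.0972, 0.0876]
tool_rot: [-21.4, 90.0, -111.4]
force: [-4.5, 0.8, 9.9]
grip_width: 0.0008
```

Request:
step_arm(deltas=[[-1,0.0005,0,0,0],[-1,0.0005,0,0,0]])

```text
time_s: 12.4
tool_pos: [0.5388, -0.0972, 0.0875]
tool_rot: [-23.9, 89.9, -113.8]
force: [-4.4, 0.9, 12.9]
grip_width: 0.0008
```

Request:
step_arm(deltas=[[-1,0.0005,0,0,0],[-1,0.0005,0,0,0],[-1,0.0005,0,0,0]])

```text
time_s: 12.78
tool_pos: [0.5388, -0.0973, 0.0875]
tool_rot: [-18.4, 89.9, -108.4]
force: [-6.2, 0.2, 16.0]
grip_width: 0.0001
```

It has stopped hard: no movement while the force rises to 16 N, after about 4.8 mm of sink. I'm letting go and retracting up and away.

Request:
step_arm(deltas=[[-1,-0.003,0,0,0],[-1,-0.01,0,0,0],[-1,-0.03,0,0,0],[-1,-0.08,0,0,0],[-1,-0.13,0,0,0],[-1,-0.13,-0.03,0.06,0],[-1,-0.13,-0.06,0.12,0],[-1,-0.13,-0.08,0.17,0],[-1,-0.13,-0.08,0.22,0],[-1,-0.13,-0.08,0.27,0],[-1,-0.13,-0.08,0.27,0]])

```text
time_s: 14.15
tool_pos: [0.4568, -0.3721, 0.2145]
tool_rot: [-52.8, 89.9, -143.2]
force: [0.6, -0.2, -0.9]
grip_width: 0.0005
```

Run:
```python
from h import *
for c in ('top','scene'):
  im,D=read_camera(c);W=world(c,D)
  for cx,cy in ((.565,-.2525),(.539,-.0975),(.559,.0945),(.575,.263)):
    m=(np.hypot(W[...,0]-cx-.003*(c=='scene'),W[...,1]-cy)<.052)&(W[...,2]<.085)&(W[...,2]>.055)
    p=W[m]-[cx,cy,0]
    A=np.c_[p[:,:2],np.ones(len(p))];print(c,len(p),np.round(np.linalg.lstsq(A,p[:,2],rcond=None)[0],4))
  for t in ('can','jar','tea'):
    for r in regions_of(c,t)[:1]: print(c,t,round(r['p'],2),np.round(r['pixel']))
print(monitor.get_obs()['tool_pos'],monitor.get_obs()['force'])
cv2.imwrite('pics/d.png',im[:,:,::-1])
```

```text
top 1865 [0.0004 0.0024 0.0694]
top 1886 [-0.0017 -0.0015  0.068 ]
top 1891 [0.0012 0.0013 0.0705]
top 1888 [-0.     -0.0013  0.069 ]
top can 0.55 [134. 296.]
top jar 0.6 [499. 301.]
top tea 0.83 [302. 212.]
scene 1220 [-0.0025 -0.0018  0.069 ]
scene 1013 [ 0.0021 -0.0014  0.0677]
scene 850 [0.0007 0.0012 0.0704]
scene 730 [-0.0014  0.0001  0.0692]
scene can 0.71 [398. 160.]
scene jar 0.79 [188. 326.]
scene tea 0.91 [364. 269.]
[ 0.45947305 -0.36608436  0.21554925] [-0.41092251  1.04398431 -0.20775618]
```

View pics/d.png

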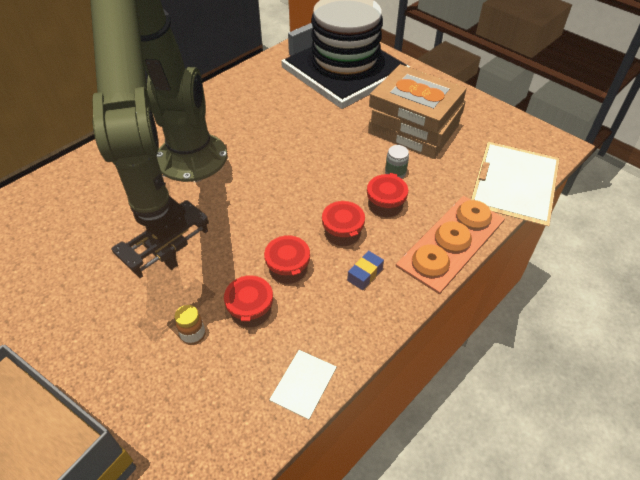

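All four lids are level and the arm is clear. The can (398,160), jar (188,325) and tea (365,269) have not moved.

```bash
python3 -c "
from h import *
env.sign_off()"
```

```text
the job is handed in; nothing more can be done
```

The loose lid is pressed home and level, and the job is handed in. It was the second lid from the jar end, at about (0.539, -0.098).

- **Finding it:** I pressed the lid nearest the jar first, and it held rigid up to 10 N. The second lid tipped about 0.10 rad, just at the low end of the stated range. I pressed a little further until it stopped, and it fell back level when I let go. I did not press the other two lids, since the loose one was already found.
- **Pressing it down:** In the middle it sank about 5 mm at roughly 8 N and stopped hard. I went up to about 16 N to confirm the stop, then let go.
- **Edge force:** The final edge press reached about 7 N, above the 1 to 4 N given for tipping. I saw no sign of damage.
- **Last checks:** Both cameras show all four lids level to within 0.003 rad, and the pressed lid about 5 mm lower than before. The can, jar and tea packet have not moved to within a few pixels, and the arm was clear with about 14 s used.

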